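# Slide the label plate out over the ledge's end

### The arm

A 6-joint arm with a two-finger parallel gripper is mounted at the origin on the work surface. World frame = base frame: x ahead of the robot, y to its left, z up, the work surface at z = 0. Lengths are in mm, angles in rad, forces in N, time in s.
With the tool pointing down it reaches from about 350 to 775 mm from the base axis. Payload 5.5 kg.
Tool frame: the origin (TCP) lies at the very end of the fingers, on their centre line; the grasp point (between the pads) lies env.grip_point_offset behind it (env.grip_point_offset is the distance from the TCP to the grasp point, in mm); z points along the fingers, y is the direction in which the jaws open and shut (so a half turn about z gives the same grasp; the last joint's range is limited). The gripper opens to 85 mm and grips with 20 to 120 N. Pads are 22 mm wide; open, the fingers measure 114 mm over their backs; the gripper's body (76 mm by 85 mm) begins 54 mm behind the grasp point. The pads swing forward as they close: fully open they stand 13 mm farther back than shut.
Start: joints at [0.96, 0.313, 0.046, 1.304, 0, 1.431], TCP at [260.85, 512.474, 231.323] pointing down, gripper open.
Joint ranges: [-2.76, 2.76], [-0.86, 1.69], [-1.03, 1.26], [-2.2, 2.34], [-1.47, 1.5], [-3.14, 3.14]. Speed limits (rad/s): [2.57, 2.57, 3.14, 3.14, 3.14, 3.14].

### API

Orientations are given as a 3x3 rotation matrix whose columns are the frame's x, y, z axes.
In Python, from workcell import env, get_image, finish_job gives the robot as it stands. The module is installed in compiled form; this text tells all that it offers.
- The arm moves only by the tool apply_moves, never from a script. Its argument "plan" is a list of rows, each a list of 3 entries, a list of its own where there are three numbers: the opening, from 0 (shut) to 1 (fully open), then the shift along the world's x, y, z in m, then the turn, a rotation vector about the world's x, y, z in degrees. A call has 1 to 8 rows; each row shifts and turns the commanded pose from where the row before left it; what a row does not reach is not made up. A row lasts 1/8 s, in which the tool goes at most 62.5 mm and 10.7 degrees, less where a joint would pass 70% of its speed; a pose out of reach is approached as far as the arm can. A call is refused whole if a number of a shift passes 0.0625 or a number of a turn 10.7, either way. A call with a gripper value outside its range is refused whole. The fingers move at their own pace and stop on an object; "newtons" is the grip in N (left out, the last holds). Time passes only in rows, so rows that do not move let the fingers close. It gives the time, the measured TCP pose, the force and the opening at its end, in the units of the state.
- env.read_state(): the state, without advancing time (a new reading comes with each control period).
- get_image(name): name is "side" or "top"; returns a dict with "image" (480x640x3 uint8, red, green, blue), "depth" (480x640 float32, mm along the optical axis (not along the pixel's ray), 0 where there is no reading), "K" (3x3 intrinsics, pixels), "world_to_cam" (4x4, takes a point from world to camera coordinates). Camera axes: x right, y up, looking along -z (the intrinsics and any distortion apply to the point x, -y, -z); pixel columns grow to the right and rows downward; lengths in mm; the calibration is good to about 2 mm. A picture is of the moment at which its call begins.
- finish_job(): hands the job in, once; it reports no verdict.
The state is a dict: "t": time; "joint_positions": joint angles; "qd": joint speeds; "effort": joint torques, N m; "position": TCP position; "ee_rot": TCP orientation; "ft_force": force on the tool from outside, world axes, zero at the start; "wrist_torque": the same for the moment, N m; "grip_width": opening from 0.0 (shut) to 1.0 (fully open).
Only numpy, scipy, OpenCV 4.12 (cv2) and the standard library are available. Lean on these libraries where they do the work, as an engineer would, in place of code of your own. Each camera call takes 0.05 s, during which the arm holds its last target. There are 200 camera calls.

### The job

Push the green label plate along the ledge, towards the crate of green bottles, until about a third of its length sticks out past that end of the ledge, so that the next person can take it by its edge; it must end lying flat, with its long side back against the rail. Only push it with the fingertips or the outside of the fingers, without picking it up, leave everything else where it stands, and draw the hand clear at the end.

Things in the scene. Friction and masses are not known exactly. Their poses are not given: they have to be found in the camera images.
- plate: the green label plate with a white bottle picture, loose, lying flat on the ledge: 80 mm (its x) by 120 mm (its y, the long way) by 6 mm thick, 100 to 210 g. Origin: centre of its underside. It starts roughly lengthwise along the ledge, somewhere in the middle of it and 6 mm or more clear of the rail. It slides easily on the ledge.
- ledge: the fixed raised ledge: a pale plywood board 140 mm deep (x from -75 to +65 mm) and 360 mm long (y from -180 to +180 mm, both ends open), its top 60 mm above the table. Origin: on the table, under the board. Its y axis runs along the ledge, its x axis points away from the robot, turned by up to 0.25 rad. A fixed aluminium rail 12 mm thick runs along the whole far edge, its top 20 mm above the board; the rail's near face, which the plate is to lie against, is at x = +53 mm.
- green_crate: the fixed green plastic crate holding six green glass bottles, 240 (x) x 200 (y) x 120 mm high, bottle tops at 192 mm at most. It stands on the table off one end of the ledge, left or right. Origin: centre of its underside.
- amber_crate: the fixed grey plastic crate holding six amber bottles, same sizes, with its brown label already on; it stands off the other end of the ledge. Origin: centre of its underside.
- jar: glass jar with yellow lid, 64 mm across, 85 mm tall, standing on the table in front of the ledge, loose, to be left alone. Origin: centre of its underside.
- can: tin can, 66 mm across, 100 mm tall, standing on the table in front of the ledge, loose, to be left alone. Origin: centre of its underside.
- amber_jar: amber glass jar with white lid, 56 mm across, 75 mm tall, on the table at the robot's right, loose, to be left alone. Origin: centre of its underside.
- tape_roll: orange roll core, 90 mm across, 48 mm high, lying on the table beyond the ledge, loose, to be left alone. Origin: centre of its underside.
- glove_box: cardboard box, 80 x 150 x 60 mm high, on the table beyond the ledge, loose, to be left alone. Origin: centre of its underside.
- mug: blue mug, 80 mm across, 90 mm tall, on the table at the robot's side, loose, to be left alone. Origin: centre of its underside.
Not all that is in view belongs to the job. There is more than one size of the plate; the one meant has the size given above.

How it is judged (in metres and radians):
At the end, for the whole second after the job is handed in: The plate lies flat on the ledge at rest, its end 25 to 52 mm past the ledge's end on the green crate's side, its long side within 6 mm of the rail and within 0.10 rad of parallel to it (((y of green_crate in the frame of ledge above 0 m and y of plate in the frame of ledge between 0.145 and 0.172 m) or (y of green_crate in the frame of ledge below 0 m and y of plate in the frame of ledge between -0.172 and -0.145 m)) and x of plate in the frame of ledge between 0.007 and 0.017 m and angle between the y axis of plate and the y axis of ledge, either way round below 0.1 rad and z of plate in the frame of ledge between 0.056 and 0.064 m and angle between plate's own z axis and vertical below 0.05 rad and linear speed of plate below 0.01 m/s); the robot touches nothing.
It fails at once if the plate is lifted more than 8 mm off the ledge (z of plate in the frame of ledge above 0.068 m).
It fails at once if the plate is tipped by more than 0.2 rad or falls off the ledge (angle between plate's own z axis and vertical above 0.2 rad or z of plate in the frame of ledge below 0.045 m).
It fails at once if the plate is pushed with the arm or the hand's body instead of the fingers (contact force between the arm and plate above 1 N).
It fails at once if a bystander is moved more than 20 mm (distance of any of jar, can, amber_jar, tape_roll, glove_box, mug from where it was at the start of the episode above 0.02 m).
It also fails if it takes over 67 s, if anything falls off the work surface, if the arm or the gripper's body presses on something with over 40 N, if the wrist force passes 120 N, or if a joint passes its speed limit or range.

## Working session

There is one attempt and no reset: what is moved stays moved. The work goes in short steps, Python scripts to look and compute and a tool call to move; the robot and the scene stay as the last step left them, time stands still between calls to the robot, and variables do not carry over. Pictures are saved under pics/ and viewed, about 8 in all and at most 12, crops included, and the job is handed in when it is done.

Besides the shell and the picture viewer there is one more tool, called after "Call:" as a command line: name --argument value ..., lists and objects as JSON in quotes. apply_moves: Moves the arm, as the interface text tells. Its arguments: {"type":"object","properties":{"plan":{"type":"array","items":{"type":"array"}},"newtons":{"type":"number"}},"required":["plan"]}

```bash
mkdir -p pics
cat > h.py <<'E'
import numpy as np, cv2
from workcell import env, get_image, finish_job
def shot(n, f=None):
    d=get_image(n)
    if f: cv2.imwrite('pics/'+f, cv2.cvtColor(d['image'],cv2.COLOR_RGB2BGR))
    return d
def cast(d,uv,z):
    K,T=d['K'],d['world_to_cam']; R=T[:3,:3]; c=-R.T@T[:3,3]
    uv=np.atleast_2d(uv).astype(float)
    p=np.c_[uv,np.ones(len(uv))]@np.linalg.inv(K).T
    r=(p*[1,-1,-1])@R
    return c+r*((z-c[2])/r[:,2])[:,None]
def proj(d,P):
    q=np.c_[np.atleast_2d(P),np.ones(len(np.atleast_2d(P)))]@d['world_to_cam'].T
    q=q[:,:3]*[1,-1,-1]@d['K'].T
    return q[:,:2]/q[:,2:]
E
python3 - <<'E'
from h import *
d=shot('top','top0.png'); shot('side','side0.png')
print(d['K'],d['world_to_cam'],d.keys())
s=env.read_state();print(s,env.grip_point_offset)
E
```

```text
[[492.84161976   0.         324.53951124]
 [  0.         492.84161976 241.57411291]
 [  0.           0.           1.        ]] [[ 1.25953583e-02 -9.99920087e-01  1.08495057e-03 -1.28572238e+01]
 [ 9.91197496e-01  1.26284802e-02  1.31787878e-01 -5.43063534e+02]
 [-1.31791048e-01 -5.84515264e-04  9.91277347e-01 -1.46396483e+03]
 [ 0.00000000e+00  0.00000000e+00  0.00000000e+00  1.00000000e+00]] dict_keys(['image', 'depth', 'K', 'world_to_cam'])
{'t': 0.1, 'joint_positions': array([ 9.60427454e-01,  3.13934032e-01,  4.51099445e-02,  1.30360048e+00,
       -2.67446660e-06,  1.43118839e+00]), 'qd': array([-0.00048599, -0.00183685,  0.00367537,  0.00081898,  0.00116571,
       -0.0004742 ]), 'effort': array([ 3.29463452e-03, -4.81726134e+01,  2.99243617e+01,  1.27091078e-02,
        1.30259903e-05,  9.35039566e-06]), 'position': array([260.55435203, 512.07687282, 230.5001697 ]), 'ee_rot': array([[-8.91223312e-01,  4.53563823e-01, -9.31066536e-04],
       [ 4.53564724e-01,  8.91222339e-01, -1.33577266e-03],
       [ 2.23929139e-04, -1.61277067e-03, -9.99998674e-01]]), 'ft_force': array([ 0.84658075, -0.65338683,  0.59991837]), 'wrist_torque': array([ 0.0500641 , -0.01456856, -0.0165076 ]), 'grip_width': 1.000283478442726} 18.700000000000003
```

View pics/top0.png

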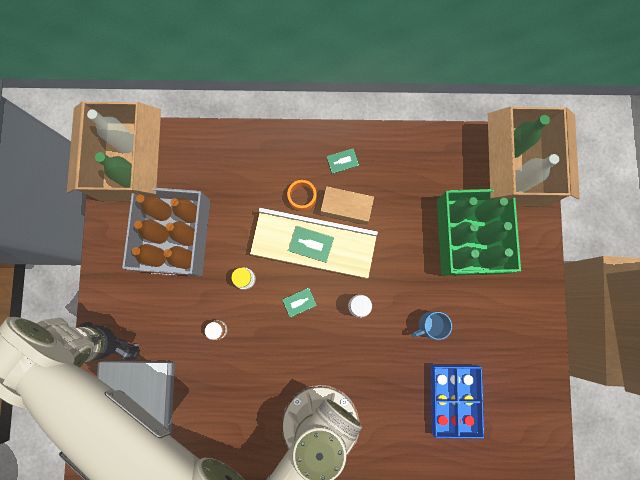

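View pics/side0.png

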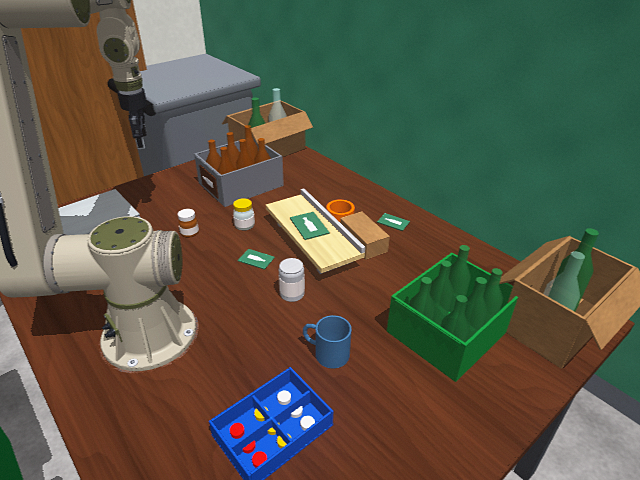

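The top view shows the ledge's board near px (250–377, 209–277), with the plate on it at about (311,243). The green crate is to the right (480,232), on the -y side, and the amber crate is to the left. The can (360,306) and jar (243,278) stand in front of the ledge. The side view agrees. Next I measure the ledge and plate.

```bash
cat > m.py <<'E'
from h import *
def masks(d):
    h=cv2.cvtColor(d['image'],cv2.COLOR_RGB2HSV).astype(int); H,S,V=h[...,0],h[...,1],h[...,2]
    return ((H>18)&(H<36)&(S>40)&(V>150)),((H>60)&(H<90)&(S>100)&(V>50))
def biggest(m,c,r=90):
    n,l,s,ce=cv2.connectedComponentsWithStats(m.astype(np.uint8))
    i=max((i for i in range(1,n) if np.hypot(*(ce[i]-c))<r),key=lambda i:s[i,4]); return (l==i).astype(np.uint8)
def rect(m,d,z):
    c=max(cv2.findContours(m,cv2.RETR_EXTERNAL,cv2.CHAIN_APPROX_NONE)[0],key=len)[:,0].astype(float)
    P=cast(d,c,z)[:,:2]
    return cv2.minAreaRect(P.astype(np.float32)),P
if __name__=='__main__':
    d=shot('top'); b,g=masks(d)
    g=biggest(g,(311,243),25); b=biggest(b,(313,243),60)
    for n,m,z in (('ledge',b,60),('plate',g,66)):
        r,P=rect(m,d,z); print(n,r,m.sum()); print(cv2.boxPoints(r).round(1).tolist())
    # front edge line of the ledge, and ends
    D=d['depth']
    for u,v in ((265,240),(311,230),(360,255)): print((u,v),D[v,u], cast(d,(u,v),60).round(1), d['world_to_cam'][2]@np.r_[cast(d,(u,v),60)[0],1])
E
python3 m.py
```

```text
ledge ((529.9287109375, 28.662246704101562), (359.236572265625, 128.9980010986328), 79.08484649658203) 3797
[[432.6000061035156, -135.5], [559.2000122070312, -159.89999389648438], [627.2999877929688, 192.8000030517578], [500.6000061035156, 217.1999969482422]]
plate ((481.9765625, -8.380552291870117), (1.3303613662719727, 6.639318466186523), 27.373966217041016) 3
[[479.8999938964844, -5.699999809265137], [482.8999938964844, -11.600000381469727], [484.1000061035156, -11.0], [481.0, -5.099999904632568]]
(265, 240) 1476.3315 [[542.5 172.4  60. ]] -1476.081502478518
(311, 230) 1474.7651 [[574.5  35.1  60. ]] -1480.2269466560983
(360, 255) 1468.3009 [[ 500.9 -112.3   60. ]] -1470.440153643245
```

```bash
sed -i 's/((H>60)&(H<90)&(S>100)&(V>50))/((H>60)\&(H<95)\&(S>80)\&(V>40))/' m.py
cat > p.py <<'E'
from m import *
O=np.array([540.7,26.6]); X=np.array([.982,-.189]); Y=np.array([.189,.982])
def L(p): p=np.atleast_2d(p)[:,:2]-O; return np.c_[p@X,p@Y]
def W(a): a=np.atleast_2d(a); return O+a[:,:1]*X+a[:,1:]*Y
def plate(d):
    b,g=masks(d)
    uv=proj(d,np.c_[W([[0,0]]),66])[0]
    # plate mask limited to ledge region (incl. overhang side), wide enough for picture
    poly=proj(d,np.c_[W([[-75,-250],[56,-250],[56,180],[-75,180]]),np.full(4,66)]).astype(np.int32)
    k=np.zeros(g.shape,np.uint8); cv2.fillPoly(k,[poly],1)
    m=g&(k>0)
    m=biggest(m,uv,120)
    r,P=rect(m,d,66)
    B=cv2.boxPoints(r); 
    return r,L(np.array(r[0])),L(B),m.sum()
if __name__=='__main__':
    d=shot('top'); print(cv2.cvtColor(d['image'],cv2.COLOR_RGB2HSV)[236,300],*plate(d),sep='\n')
    print(env.read_state()['t'])
    b,_=masks(d); b=biggest(b,(313,243),60); 
    h=cv2.cvtColor(d['image'],cv2.COLOR_RGB2HSV)[...,1]
    for n,c in dict(jar=(242,278,85),can=(360,306,100)).items(): print(n,cast(d,c[:2],c[2]).round(),L(cast(d,c[:2],c[2])).round())
E
python3 p.py
```

```text
[ 72  89 178]
((532.4505004882812, 35.235557556152344), (117.34077453613281, 77.2920913696289), 73.43013763427734)
[[-9.7331289   6.92096211]]
[[-53.99305033 -47.64103636]
 [ 22.92186426 -55.28519232]
 [ 34.52676257  61.48295482]
 [-42.38812206  69.12711655]]
827
0.2
jar [[427. 233.  85.]] [[-151.  181.]]
can [[ 350. -110.  100.]] [[-162. -170.]]
```

The ledge measures 129×359 mm against 128×360 mm expected, and the plate measures 117×77 mm, so both fit. In the ledge frame the plate's centre is at (-10, 7), turned about 0.1 rad, and the goal is (12, -158). My plan is to push it with shut fingers to the rail first, then along it.

Call:
apply_moves --plan '[[0, [0.0235, -0.0575, 0], [0, 0, -9.24]], [0, [0.0235, -0.0575, 0], [0, 0, -9.24]], [0, [0.0235, -0.0575, 0], [0, 0, -9.24]], [0, [0.0235, -0.0575, 0], [0, 0, -9.24]], [0, [0.0235, -0.0575, 0], [0, 0, -9.24]], [0, [0.0235, -0.0575, 0], [0, 0, -9.24]], [0, [0.0235, -0.0575, 0], [0, 0, -9.24]], [0, [0.0235, -0.0575, 0], [0, 0, -9.24]]]' --newtons 40

```text
t: 1.2
position: [449.3, 50.5, 231.4]
ee_rot: [[0.194, 0.981, 0.001], [0.981, -0.194, 0.0], [0.0, 0.001, -1.0]]
ft_force: [1.6, -0.0, -0.1]
grip_width: -0.003
```

Call:
apply_moves --plan '[[0, [0, 0, -0.05], [0, 0, 0]], [0, [0, 0, -0.05], [0, 0, 0]], [0, [0, 0, -0.03], [0, 0, 0]], [0, [0, 0, 0], [0, 0, 0]], [0, [0, 0, 0], [0, 0, 0]]]'

```text
t: 1.82
position: [449.6, 52.5, 102.4]
ee_rot: [[0.189, 0.982, 0.001], [0.982, -0.189, -0.0], [0.0, 0.001, -1.0]]
ft_force: [0.5, 0.2, 0.9]
grip_width: 0.003
```

Call:
apply_moves --plan '[[0, [0, 0, -0.025], [0, 0, 0]], [0, [0, 0, -0.0145], [0, 0, 0]], [0, [0, 0, 0], [0, 0, 0]], [0, [0.0098, -0.0019, 0], [0, 0, 0]], [0, [0.0098, -0.0019, 0], [0, 0, 0]], [0, [0.0049, -0.00095, 0], [0, 0, 0]], [0, [0.0039, -0.00075, 0], [0, 0, 0]], [0, [0.0039, -0.00075, 0], [0, 0, 0]]]'

```text
t: 2.82
position: [481.2, 46.2, 61.8]
ee_rot: [[0.189, 0.982, -0.0], [0.982, -0.189, 0.0], [-0.0, -0.0, -1.0]]
ft_force: [-0.3, -0.1, -0.2]
grip_width: 0.005
```

Call:
apply_moves --plan '[[0, [0.0029, -0.0006, 0], [0, 0, 0]], [0, [0.0029, -0.0006, 0], [0, 0, 0]], [0, [0.0029, -0.0006, 0], [0, 0, 0]], [0, [0.0029, -0.0006, 0], [0, 0, 0]], [0, [0, 0, 0], [0, 0, 0]]]'

```text
t: 3.45
position: [493.0, 43.8, 61.8]
ee_rot: [[0.189, 0.982, 0.0], [0.982, -0.189, -0.0], [0.0, 0.0, -1.0]]
ft_force: [-0.7, 0.3, -0.2]
grip_width: -0.004
```

Run:
```python
from p import *
d=shot('top'); cv2.imwrite('pics/t1.png',cv2.resize(cv2.cvtColor(d['image'],4)[190:300,230:400],None,fx=4,fy=4)); print(*plate(d),sep='\n')
s=env.read_state(); print(L(s['position']),s['position'],s['ft_force'])
```

```text
((524.6138916015625, -12.086675643920898), (22.465457916259766, 77.88680267333984), 76.81342315673828)
[[ -8.48477675 -41.03058997]]
[[-47.84720351 -50.69684599]
 [ 29.97903529 -53.81231754]
 [ 30.87765    -31.36433395]
 [-46.94858879 -28.2488624 ]]
159
[[-50.14071852   7.87688431]] [492.95269418  43.8109217   61.8160077 ] [-0.565986   -0.02491066  0.75351805]
```

View pics/t1.png

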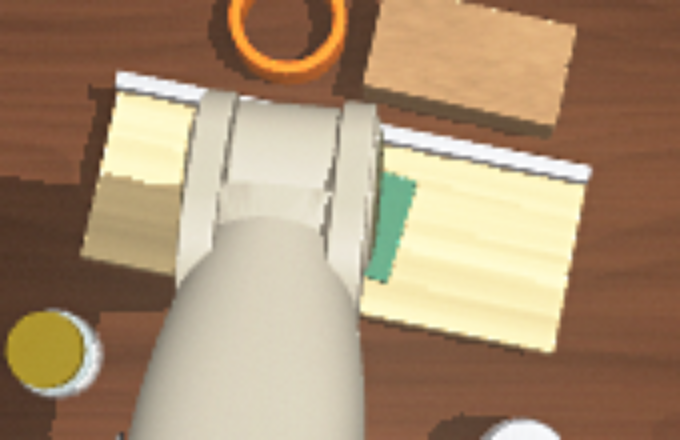

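The picture shows the hand hiding most of the plate. Its -y end is visible at crop (395,225), with the rail to its upper right. The plate has moved and its angle is shrinking, so I keep pushing while watching the force.

Call:
apply_moves --plan '[[0, [0.0025, -0.0005, 0], [0, 0, 0]], [0, [0.0025, -0.0005, 0], [0, 0, 0]], [0, [0.0025, -0.0005, 0], [0, 0, 0]], [0, [0.0015, -0.0003, 0], [0, 0, 0]]]'

```text
t: 4.0
position: [502.0, 42.0, 61.8]
ee_rot: [[0.189, 0.982, 0.0], [0.982, -0.189, -0.0], [-0.0, 0.0, -1.0]]
ft_force: [-0.7, 0.2, -0.3]
grip_width: 0.002
```

```bash
cat > q.py <<'E'
from p import *
d=shot('top'); print(*plate(d),sep='\n')
s=env.read_state(); print(s['t'],L(s['position']),s['position'],s['ft_force'])
E
python3 q.py
```

```text
((534.5971069335938, -12.509693145751953), (21.760616302490234, 77.27912139892578), 76.71224212646484)
[[  1.39869101 -39.55916546]]
[[-37.66245036 -48.81646393]
 [ 39.55101342 -52.04398445]
 [ 40.45986236 -30.30186122]
 [-36.75363139 -27.07434647]]
148
4.05 [[-40.74384199   7.79196719]] [502.16396309  41.9516071   61.85065167] [ 0.17041391  0.06428137 -0.29426046]
```

Call:
apply_moves --plan '[[0, [0.0025, -0.0005, 0], [0, 0, 0]], [0, [0.0025, -0.0005, 0], [0, 0, 0]], [0, [0.0015, -0.0003, 0], [0, 0, 0]], [0, [0.001, -0.0002, 0], [0, 0, 0]], [0, [0.001, -0.0002, 0], [0, 0, 0]], [0, [0.001, -0.0002, 0], [0, 0, 0]]]'

```text
t: 4.8
position: [510.8, 40.0, 61.7]
ee_rot: [[0.189, 0.982, -0.001], [0.982, -0.189, -0.0], [-0.001, -0.001, -1.0]]
ft_force: [-3.2, -2.5, 0.9]
grip_width: 0.003
```

Call:
apply_moves --plan '[[0, [0.001, -0.0002, 0], [0, 0, 0]], [0, [0, 0, 0], [0, 0, 0]]]'

```text
t: 5.05
position: [511.0, 40.0, 61.6]
ee_rot: [[0.189, 0.982, -0.002], [0.982, -0.189, -0.0], [-0.0, -0.002, -1.0]]
ft_force: [-5.3, -1.2, 4.5]
grip_width: -0.002
```

```bash
python3 q.py
```

```text
((546.1177368164062, -15.433954238891602), (16.926685333251953, 77.87422180175781), 80.0313949584961)
[[ 13.2646349 -40.2533908]]
[[-25.53157075 -49.34481548]
 [ 52.33422356 -48.08683525]
 [ 52.06087053 -31.16196036]
 [-25.80495375 -32.41994635]]
135
5.1 [[-31.71546233   7.48306774]] [510.9710536   39.94199451  61.59039813] [-5.93882472 -0.89658957  3.47866763]
```

The plate is flat against the rail: angle about 0, x ≈ 13, y ≈ +11. Next I back off and go round to the +y end. There I open the fingers a little for a wide two-point push and feel for the board.

Call:
apply_moves --plan '[[0, [-0.01, 0.0019, 0], [0, 0, 0]], [0, [-0.01, 0.0019, 0], [0, 0, 0]], [0.25, [0, 0, 0.04], [0, 0, 0]], [0.25, [0.038, 0.0423, 0], [0, 0, 0]], [0.25, [0.0425, 0.0415, 0], [0, 0, 0]], [0.25, [0, 0, 0], [0, 0, 0]], [0.25, [0, 0, 0], [0, 0, 0]]]'

```text
t: 5.98
position: [571.9, 127.7, 101.4]
ee_rot: [[0.188, 0.982, -0.001], [0.982, -0.188, -0.0], [-0.0, -0.001, -1.0]]
ft_force: [-0.5, -0.2, -0.1]
grip_width: 0.249
```

```bash
python3 q.py
```

```text
((555.7102661132812, 34.218685150146484), (117.5572280883789, 78.52681732177734), 79.42633056640625)
[[13.30014983 10.31848911]]
[[-25.63469164 -48.68016554]
 [ 52.89263979 -48.24088445]
 [ 52.23496133  69.317138  ]
 [-26.29234049  68.87786455]]
845
6.025 [[ 11.33615934 104.67735189]] [571.61473682 127.24609637 101.53242758] [ 0.13199265 -0.23840785  0.98697016]
```

Call:
apply_moves --plan '[[0.25, [0, 0, -0.025], [0, 0, 0]], [0.25, [0, 0, -0.0125], [0, 0, 0]], [0.25, [0, 0, -0.002], [0, 0, 0]], [0.25, [0, 0, 0], [0, 0, 0]]]'

```text
t: 6.52
position: [572.8, 127.2, 62.8]
ee_rot: [[0.19, 0.982, 0.0], [0.982, -0.19, 0.0], [0.0, 0.0, -1.0]]
ft_force: [-0.1, 0.3, -0.6]
grip_width: 0.249
```

Call:
apply_moves --plan '[[0.25, [0, 0, -0.001], [0, 0, 0]], [0.25, [0, 0, 0], [0, 0, 0]]]'

```text
t: 6.78
position: [573.1, 127.6, 61.8]
ee_rot: [[0.189, 0.982, 0.001], [0.982, -0.189, -0.0], [0.0, 0.001, -1.0]]
ft_force: [-0.1, 0.1, 0.1]
grip_width: 0.25
```

Call:
apply_moves --plan '[[0.25, [0, 0, -0.001], [0, 0, 0]], [0.25, [0, 0, 0], [0, 0, 0]]]'

```text
t: 7.02
position: [572.7, 127.6, 60.3]
ee_rot: [[0.189, 0.982, 0.0], [0.982, -0.189, -0.0], [-0.0, 0.0, -1.0]]
ft_force: [-0.3, 0.4, 0.2]
grip_width: 0.248
```

Call:
apply_moves --plan '[[0.25, [0, 0, -0.001], [0, 0, 0]], [0.25, [0, 0, 0], [0, 0, 0]]]'

```text
t: 7.28
position: [572.8, 127.6, 60.1]
ee_rot: [[0.189, 0.982, 0.001], [0.982, -0.189, -0.0], [0.0, 0.001, -1.0]]
ft_force: [-1.4, 0.1, 5.9]
grip_width: 0.249
```

Call:
apply_moves --plan '[[0.25, [0, 0, 0.002], [0, 0, 0]], [0.25, [-0.0015, -0.0079, 0], [0, 0, 0]], [0.25, [-0.0015, -0.0079, 0], [0, 0, 0]], [0.25, [-0.001, -0.005, 0], [0, 0, 0]], [0.25, [-0.0012, -0.006, 0], [0, 0, 0]], [0.25, [-0.0012, -0.006, 0], [0, 0, 0]], [0.25, [-0.0012, -0.006, 0], [0, 0, 0]], [0.25, [-0.0012, -0.006, 0], [0, 0, 0]]]'

```text
t: 8.28
position: [563.8, 82.4, 61.3]
ee_rot: [[0.189, 0.982, 0.0], [0.982, -0.189, 0.0], [0.0, 0.0, -1.0]]
ft_force: [0.3, 1.3, -0.0]
grip_width: 0.25
```

```bash
python3 q.py
```

```text
((550.2676391601562, 6.3343353271484375), (104.01952362060547, 78.03324127197266), 79.3171615600586)
[[ 13.22563228 -18.09259891]]
[[-25.5997513  -70.24709562]
 [ 52.43470392 -69.95925573]
 [ 52.05101586  34.0618978 ]
 [-25.98343864  33.77405417]]
674
8.325 [[12.19842681 58.48721522]] [563.73190237  81.72646199  61.29441601] [0.5319231  0.57115269 0.21169358]
```

Call:
apply_moves --plan '[[0.25, [-0.0013, -0.0069, 0], [0, 0, 0]], [0.25, [-0.0013, -0.0069, 0], [0, 0, 0]], [0.25, [-0.0013, -0.0069, 0], [0, 0, 0]], [0.25, [-0.0013, -0.0069, 0], [0, 0, 0]], [0.25, [-0.0013, -0.0069, 0], [0, 0, 0]], [0.25, [-0.0013, -0.0069, 0], [0, 0, 0]], [0.25, [-0.0013, -0.0069, 0], [0, 0, 0]], [0.25, [-0.0013, -0.0069, 0], [0, 0, 0]]]'

```text
t: 9.32
position: [553.4, 27.2, 61.3]
ee_rot: [[0.189, 0.982, 0.0], [0.982, -0.189, 0.0], [0.0, -0.0, -1.0]]
ft_force: [0.7, 1.1, 0.9]
grip_width: 0.247
```

```bash
python3 q.py
```

```text
((538.0092163085938, -56.32965850830078), (87.29585266113281, 78.93580627441406), 79.0372543334961)
[[ 13.03135587 -81.94548277]]
[[ -26.489646   -125.54712885]
 [  52.44793004 -125.64157883]
 [  52.55235774  -38.3438367 ]
 [ -26.38521829  -38.24938672]]
581
9.375 [[12.40571113  2.14427316]] [553.28710953  26.36100759  61.29924573] [-0.10486028 -1.21455139  0.31792403]
```

Call:
apply_moves --plan '[[0.25, [-0.0013, -0.0069, 0], [0, 0, 0]], [0.25, [-0.0013, -0.0069, 0], [0, 0, 0]], [0.25, [-0.0013, -0.0069, 0], [0, 0, 0]], [0.25, [-0.0013, -0.0069, 0], [0, 0, 0]], [0.25, [-0.0013, -0.0069, 0], [0, 0, 0]], [0.25, [-0.0013, -0.0069, 0], [0, 0, 0]], [0.25, [-0.0013, -0.0069, 0], [0, 0, 0]], [0.25, [-0.0013, -0.0069, 0], [0, 0, 0]]]'

```text
t: 10.38
position: [542.9, -28.0, 61.3]
ee_rot: [[0.189, 0.982, -0.0], [0.982, -0.189, 0.0], [0.0, -0.0, -1.0]]
ft_force: [-0.8, 2.1, 0.4]
grip_width: 0.249
```

Call:
apply_moves --plan '[[0.25, [-0.001, -0.005, 0], [0, 0, 0]], [0.25, [-0.001, -0.005, 0], [0, 0, 0]], [0.25, [-0.001, -0.005, 0], [0, 0, 0]], [0.25, [0, 0, 0], [0, 0, 0]]]'

```text
t: 10.88
position: [540.4, -43.4, 61.4]
ee_rot: [[0.19, 0.982, 0.001], [0.982, -0.19, -0.001], [-0.001, 0.001, -1.0]]
ft_force: [1.0, 0.2, 0.6]
grip_width: 0.254
```

```bash
sed -i 's/\[-75,-250\],\[56,-250\]/[-75,-270],[56,-270]/;s/uv,120/uv,200/' p.py; python3 q.py
```

```text
((522.228271484375, -139.70712280273438), (64.4389419555664, 78.90994262695312), 79.66031646728516)
[[  13.29280881 -166.80475128]]
[[ -25.84939604 -199.40527594]
 [  53.05861778 -198.64160806]
 [  52.43504362 -134.20422086]
 [ -26.47300017 -134.9678945 ]]
446
10.925 [[ 13.04916533 -68.62213534]] [540.54470376 -43.2500859   61.45247743] [-0.39818974 -0.11585641  0.02608833]
```

About 18 mm remain, going slowly.

Call:
apply_moves --plan '[[0.25, [-0.0008, -0.004, 0], [0, 0, 0]], [0.25, [-0.0008, -0.004, 0], [0, 0, 0]], [0.25, [-0.0008, -0.004, 0], [0, 0, 0]], [0.25, [-0.0006, -0.003, 0], [0, 0, 0]], [0.25, [-0.0004, -0.002, 0], [0, 0, 0]], [0.25, [-0.0004, -0.002, 0], [0, 0, 0]], [0.25, [0, 0, 0], [0, 0, 0]]]'

```text
t: 11.8
position: [536.3, -62.0, 61.3]
ee_rot: [[0.189, 0.982, -0.0], [0.982, -0.189, -0.0], [-0.0, 0.0, -1.0]]
ft_force: [0.7, -1.6, -0.3]
grip_width: 0.253
```

```bash
python3 q.py
```

```text
((517.0924072265625, -160.87503051757812), (58.15034866333008, 78.25862884521484), 78.57292938232422)
[[  12.25012466 -188.562315  ]]
[[ -27.14877426 -217.27295297]
 [  51.10823679 -218.0008158 ]
 [  51.64899362 -159.8516828 ]
 [ -26.60798746 -159.12381421]]
406
11.85 [[ 12.31154129 -87.77561301]] [536.20054516 -61.91854994  61.21365687] [-0.42431505 -0.81053511  0.44503937]
```

The estimate is on target, so I draw clear and check.

Call:
apply_moves --plan '[[0.25, [0.001, 0.005, 0], [0, 0, 0]], [0.25, [0.003, 0.015, 0], [0, 0, 0]], [0.25, [0.004, 0.02, 0.01], [0, 0, 0]], [0.25, [0, 0.03, 0.05], [0, 0, 0]], [0.25, [0, 0.03, 0.05], [0, 0, 0]], [0.25, [-0.05, 0.03, 0.02], [0, 0, 0]], [0.25, [-0.05, 0.03, 0], [0, 0, 0]], [0.25, [0, 0, 0], [0, 0, 0]]]'

```text
t: 12.85
position: [440.3, 100.8, 191.5]
ee_rot: [[0.185, 0.983, -0.002], [0.983, -0.185, 0.0], [-0.0, -0.002, -1.0]]
ft_force: [2.1, 0.0, 0.5]
grip_width: 0.249
```

```bash
python3 q.py
python3 - <<'E'
from p import *
d=shot('top','top2.png'); b,_=masks(d); r,P=rect(biggest(b,(313,243),90),d,60); a=L(P); print(a.min(0),a.max(0))
E
```

```text
((523.3881225585938, -131.28456115722656), (118.18663024902344, 78.36676788330078), 79.3535385131836)
[[  12.83991841 -158.31458389]]
[[ -26.08848421 -217.57808835]
 [  52.27926474 -217.23927075]
 [  51.76832103  -99.05107944]
 [ -26.59942792  -99.38989703]]
858
12.9 [[-109.91879283   53.51895441]] [442.87922976  99.92696536 191.70262594] [-0.10472549 -0.00763248  0.07272427]
[ -75.25847639 -179.36781571] [ 53.55498921 179.5982114 ]
```

View pics/top2.png

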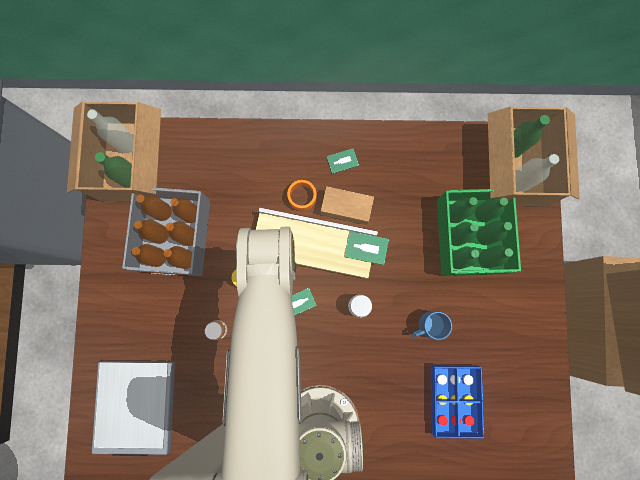

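The plate at px (367,248) sticks out past the ledge's right end, flush with the rail. It sits at (12.8, -158.3) in the ledge frame at about 0 rad, and the bystanders in view have not moved. Handing in.

```bash
python3 -c "
from h import *
print(finish_job())"
```

```text
the job is handed in; nothing more can be done
None
```

I pushed the green plate to the far rail with shut fingertips, then slid it along the rail towards the green crate with slightly open fingertips. After that I drew the hand clear and handed the job in, about 13 s into the 67 s allowed.

| Last check (top camera, ledge frame) | Measured | Allowed |
|---|---|---|
| Plate x (rail side) | 12.8 mm | 7 to 17 mm |
| Plate y | -158.3 mm | -172 to -145 mm |
| Overhang past the ledge's end | about 38 mm | 25 to 52 mm |
| Angle to the rail | about 0 rad | below 0.10 rad |

- **Robot:** it was touching nothing, with the force reading near zero. Wrist forces I saw during the pushes stayed below about 7 N.
- **Bystanders:** the ones visible in the last picture stood where they started, judged by eye. The yellow-lidded jar was mostly hidden by the arm then, though the hand stayed well clear of it.
- **Not measured:** I did not check the plate's height or tilt separately, but nothing suggested it had lifted.
- **One disagreement:** the fingertips turned out thinner than I had worked out from the given sizes. The first push therefore needed about 10 mm more travel, which I corrected using the camera and the force reading.

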